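# Put the handset away and latch the radio locker

## Robot

A 6-joint arm with a two-finger parallel gripper is mounted at the origin on the work surface. World frame = base frame: x ahead of the robot, y to its left, z up, the work surface at z = 0. Lengths are in m, angles in rad, forces in N, time in s.
With the tool pointing down it reaches from about 0.325 to 0.775 m from the base axis. Payload 5.5 kg.
Tool frame: the origin (TCP) lies at the very end of the fingers, on their centre line; the grasp point (between the pads) lies 19 mm behind it; z points along the fingers, y is the line along which they close (so a half turn about z gives the same grasp; the last joint's range is limited). The gripper opens to 85 mm and grips with 20 to 120 N. Pads are 22 mm wide; open, the fingers measure 114 mm over their backs; the gripper's body (76 mm by 85 mm) begins 54 mm behind the grasp point. The pads swing forward as they close: fully open they stand 13 mm farther back than shut.
Start: joints at [-1.228, 0.091, 1.231, -0, 1.82, -0.057], TCP at [0.234, -0.553, 0.206] pointing down, gripper open.
Joint ranges: [-2.87, 2.87], [-0.86, 2.18], [0.17, 2.46], [-1.51, 4.65], [0.06, 2.69], [-2.65, 2.65]. Speed limits (rad/s): [2.57, 2.57, 3.01, 3.14, 3.14, 3.14].

## Interface

Orientations are given as a unit quaternion [w, x, y, z].
In Python, from station import * gives the robot as it stands.
- The arm moves only by the tool play_rows, never from a script. Its argument "deltas" is a list of rows, each a list of 4 numbers: the shift along the tool's x, y, z in mm, then the turn about the tool's z in rad. A call has 1 to 10 rows; each row is the pose to reach, as a shift and turn from the pose commanded when the call began, along the tool's axes at that moment; what a row does not reach only later rows make up. A row lasts 1/12 s, in which the tool goes at most 41.7 mm and 7.16 degrees, less where a joint would pass 70% of its speed; a pose out of reach is approached as far as the arm can. A call with a gripper value outside its range is refused whole. "jaw" is the opening, from -1 (shut) to 1 (fully open), set as the call begins (left out, the last holds). The fingers move at their own pace and stop on an object; "squeeze" is the grip in N (left out, the last holds). Time passes only in rows, so rows that repeat a pose let the fingers close. It gives the time, the measured TCP pose, the force, the opening and the grip force at its end, in the units of the state.
- get_obs(): the state, without advancing time (a new reading comes with each control period).
- read_camera(name): name is "scene" or "top" or "wrist"; returns (picture, depth): 480x640x3 uint8, red, green, blue; 480x640 float32, m along the optical axis (not along the pixel's ray), 0 where there is no reading.
- camera_info(name): a dict with "intrinsics" (3x3 intrinsics, pixels), "xyz" and "rotation" of the camera in the world. Camera axes: x right, y down, z forward; pixel columns grow to the right and rows downward; lengths in m; the calibration is good to about 2 mm. A picture is of the moment at which its call begins: read the wrist's pose just before it. camera_info takes no time and is no camera call; for the wrist camera it gives the pose at the moment of the call.
- sign_off(): hands the job in; it is judged then, once.
Trained networks look in the newest picture that a camera, given by its name, has taken for a name from the list of things; names that differ only in an ending like _2 or _b are one class to them, and where a whole thing is asked for, a point or a joint stands for the part that bears it (a point fixed in the world has none). Each returns a list of dicts, best first, with "conf" (0 to 1); they miss things now and then, are a little off and sometimes report something else, mostly with a low value. They report only what shows in the picture. A call takes as long as a camera call. They do not tell look-alikes from the thing itself.
- find_in(thing, camera): "position" ([column, row] in pixels, amid what is visible of it).
- place_of(thing, camera): "position" ([column, row] in pixels: a listed point, or the origin of a listed thing).
The state is a dict: "clock": time; "joint_positions": joint angles; "dq": joint speeds; "joint_efforts": joint torques, N m; "position": TCP position; "orientation": TCP orientation; "wrist_force": force on the tool from outside, world axes, zero at the start; "wrist_torque": the same for the moment, N m; "opening": finger opening in m; "grasp_force": force on a finger pad.
Only numpy, scipy, OpenCV 4.12 (cv2) and the standard library are available. Lean on these libraries where they do the work, as an engineer would, in place of code of your own. Each camera call takes 0.05 s, during which the arm holds its last target. There are 200 camera calls.

## Task

Put the yellow radio handset away: lay it keys up in the pulled-out tray of the grey desk locker, slide the tray fully in, then push the green door shut until its sprung latch snaps over the strike and holds it. Be gentle: do not drop the radio or knock the locker, do not slam the door or lean on it with more than 18 N as it closes, and leave the other things on the desk where they are.

Things in the scene. Friction and masses are not known exactly. Their poses are not given: they have to be found in the camera images.
- radio: Yellow radio handset with dark screen, body 95 (x) x 40 (y) x 30 (z) mm, 0.2 kg or so, lying flat on its back with keys up; from its +x end a black antenna stub 12 mm thick sticks out 15 mm more. Origin at the centre of the body's underside.
- locker: Grey steel desk locker, fixed to the desk: 200 deep (x) x 210 wide (y) x 120 mm tall. Origin at the centre of its underside, z up; its open front looks along its own -x and is the plane x = -100 mm. A tray slides in it; a green door hangs on its front left (+y) edge.
- strike_foot (a point): Where the steel strike bracket is screwed to the locker's right side (bracket up to 119 mm high). The bracket reaches 23 mm out from that side and forward to 33 to 59 mm in front of the locker's front. It slides in slots: its depth differs from locker to locker by 26 mm, is not measured and must be felt.
- pin_root (a point): Where a red sprung pin, 12 mm thick, comes out of the locker's front (60 mm long, level). It pushes the door over the last 0.24 rad with 1 to 2 N and throws a door that is not latched back open to 0.24 rad or more.
- tray (a joint): How far the tray stands out of the locker towards the locker's -x, in m: 0 = fully in (its end stop), up to 0.165. Rubs with about 1.5 N and stays where it is left.
- tray_floor (a point): Centre of the tray's inner floor (on its upper side), axes as the locker's; moves with the tray. It lies 56 mm above the desk. The inside is 150 (x) x 132 (y) mm; side and rear walls are 20 mm high and 4 mm thick; the blue front plate is 6 mm thick, 140 mm wide, and rises 44 mm above the floor.
- tray_front (a point): Middle of the upper edge of the tray's front plate, on its outer face (100 mm above the desk). Push here, towards the locker's +x.
- door (a joint): Opening angle of the green door, rad: 0 = parallel to the locker's front, positive is open, at 1.57 it points along the locker's -x. Latched and let go it reads about 0 to 0.13, by the strike's depth; not latched it springs back to 0.24 or more. Light friction (about 0.06 N m): wide open it stays where it is left.
- door_push (a point): Place to push, on the outer face, 175 mm from the hinge, 95 mm above the desk. The pin and then the bolt's bevel resist, up to some 6 to 12 N here; then the bolt snaps out, the push drops, and 1 to 2 mm further the door meets a rubber buffer (about 8 N per mm). On letting go a latched door comes back 2 to 4 mm and holds.
- door_hinge (a point): Point on the vertical hinge axis, in the middle of the door's thickness, at the height of the door's top (118 mm above the desk). The point turns with the door: its own -y points from the hinge to the free edge, its -x out of the outer face.
- door_edge (a point): Top corner of the door's free edge, in the middle of its thickness. The door is 210 mm wide from the hinge to this edge, 12 mm thick, and reaches from 6 to 118 mm above the desk. The brass bolt, bevelled on its inner side, sticks 9 mm out beyond this edge, 92 to 116 mm above the desk.
- stapler: Bystander, leave alone: red stapler, 110 x 30 x 40 mm. Origin at the centre of its underside.
- notes: Bystander, leave alone: orange-topped block of note paper, 80 x 80 x 31 mm. Origin at the centre of its underside.
- mic: Bystander, leave alone: green-grey desk microphone on a gooseneck, foot 130 x 170 mm, 235 mm tall. Origin at the centre of its underside.
- bell: Bystander, leave alone: domed steel desk bell, 80 mm across, 50 mm tall. Origin at the centre of its underside.
- pencup: Bystander, leave alone: blue ceramic pen cup, 76 mm across, 100 mm tall. Origin at the centre of its underside.
- stamp: Bystander, leave alone: wooden hand stamp, 50 x 30 x 66 mm. Origin at the centre of its underside.
There are look-alikes about, which are no part of the job. Of the things that look like the radio, take the one that is nearest to the robot's base at the start.

How it is judged:
By the outcome, as a careful person would: the job done as asked, in the order asked, and still so for the second after the job is handed in, with the robot touching nothing.
It also fails if it takes over 72 s, if anything falls off the work surface, if the arm or the gripper's body presses on something with over 40 N, if the wrist force passes 120 N, or if a joint passes its speed limit or range.

## Working session

There is one attempt and no reset: what is moved stays moved. The work goes in short steps, Python scripts to look and compute and a tool call to move; the robot and the scene stay as the last step left them, time stands still between calls to the robot, and variables do not carry over. Pictures are saved under pics/ and viewed, at most 10 in all, crops included, and the job is handed in when it is done.

Besides the shell and the picture viewer there is one more tool, called after "Emit:" by a JSON object that holds its "op" and its "data", one argument or row to a line. play_rows: Moves the arm, as the interface text tells. Its arguments: {"type":"object","properties":{"deltas":{"type":"array","items":{"type":"array","items":{"type":"number"}}},"jaw":{"type":"number"},"squeeze":{"type":"number"}},"required":["deltas"]}

```bash
mkdir -p pics
cat > h.py <<'E'
from station import *
import numpy as np, cv2
def cam(c):
    i=camera_info(c); return np.array(i["intrinsics"]),np.array(i["xyz"]),np.array(i["rotation"])
def ray(c,p):
    K,t,R=cam(c)
    if R.shape!=(3,3):
        from scipy.spatial.transform import Rotation as Ro
        R=Ro.from_quat(np.roll(R,-1)).as_matrix()
    return t,R@np.linalg.solve(K,[p[0],p[1],1.])
def atz(c,p,z):
    t,d=ray(c,p); return t+d*(z-t[2])/d[2]
def bydepth(c,p,D):
    t,d=ray(c,p); u,v=int(round(p[0])),int(round(p[1]))
    w=D[max(v-1,0):v+2,max(u-1,0):u+2]; w=w[w>0]
    return t+d*np.median(w) if len(w) else None
def save(im,n): cv2.imwrite("pics/"+n,im[:,:,::-1])
E
python3 - <<'E'
from h import *
np.set_printoptions(precision=4,suppress=True)
Z=dict(radio=0,locker=0,tray_floor=.056,tray_front=.1,door_hinge=.118,door_edge=.118,door_push=.095,strike_foot=None,pin_root=None,stapler=0,notes=0,mic=0,bell=0,pencup=0,stamp=0)
for c in("top","scene"):
    im,D=read_camera(c); save(im,c+"0.png"); np.save(c+"0.npy",D)
    print(c,camera_info(c)["xyz"])
    for n,z in Z.items():
        for r in place_of(n,c)[:4]:
            if r["conf"]<.25: continue
            p=r["position"]; print(n,np.round(p),round(r["conf"],2),"z:",atz(c,p,z) if z is not None else "", "d:",bydepth(c,p,D))
print(get_obs())
E
```

```text
top [ 0.5052 -0.0447  1.141 ]
radio [448. 193.] 0.96 z: [ 0.7763 -0.3602  0.    ] d: [ 0.769  -0.3518  0.0305]
radio [528. 315.] 0.73 z: [ 0.4659 -0.5558  0.    ] d: [ 0.467  -0.5417  0.0315]
radio [468. 303.] 0.64 z: [ 0.4927 -0.4041  0.    ] d: [ 0.4931 -0.3945  0.0303]
tray_floor [264. 278.] 0.88 z: [0.5446 0.1079 0.056 ] d: [0.5446 0.1077 0.0576]
tray_front [255. 312.] 0.81 z: [0.4635 0.1197 0.1   ] d: [0.4635 0.1197 0.1002]
door_hinge [214. 250.] 0.57 z: [0.6054 0.216  0.118 ] d: [0.6169 0.2456 0.0016]
door_hinge [312. 243.] 0.5 z: [ 0.6249 -0.011   0.118 ] d: [ 0.6321 -0.009   0.0565]
door_edge [191. 338.] 0.56 z: [0.4035 0.2582 0.118 ] d: [0.4041 0.2566 0.1233]
door_push [192. 326.] 0.56 z: [0.429  0.2646 0.095 ] d: [0.4309 0.257  0.1208]
strike_foot [311. 241.] 0.84 z:  d: [ 0.636  -0.0065  0.0668]
pin_root [303. 253.] 0.89 z:  d: [0.6011 0.009  0.1207]
pin_root [483. 246.] 0.49 z:  d: [ 0.6331 -0.4334  0.0394]
stapler [398. 322.] 0.61 z: [ 0.4434 -0.2279  0.    ] d: [ 0.4454 -0.222   0.0367]
stapler [277. 215.] 0.32 z: [0.7114 0.086  0.    ] d: [0.6896 0.0722 0.1209]
notes [
[... 1531 characters left out ...]
 ] d: [0.6848 0.4271 0.0329]
pencup [218. 270.] 0.71 z: [ 0.7818 -0.1756  0.    ] d: [ 0.7898 -0.1514  0.0367]
stamp [482. 385.] 0.96 z: [0.5116 0.442  0.    ] d: [0.5174 0.4421 0.0116]
{'clock': 1.6, 'joint_positions': array([-1.2277,  0.0911,  1.2307, -0.    ,  1.8198, -0.0567]), 'dq': array([ 0.    , -0.0014,  0.0003,  0.0003, -0.0012,  0.0001]), 'joint_efforts': array([ -0.0004, -45.846 , -41.8087,   0.    ,   0.0011,   0.    ]), 'position': array([ 0.2335, -0.5527,  0.2063]), 'orientation': array([-0.    ,  0.9801,  0.1986, -0.    ]), 'wrist_force': array([-0.0154, -0.0513,  0.2433]), 'wrist_torque': array([-0.0247,  0.02  , -0.0255]), 'grasp_force': 0.0, 'opening': 0.08546010392330955}
```

View pics/top0.png

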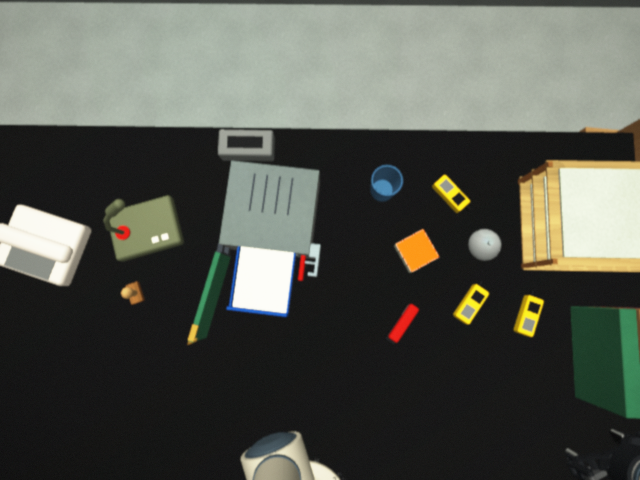

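View pics/scene0.png

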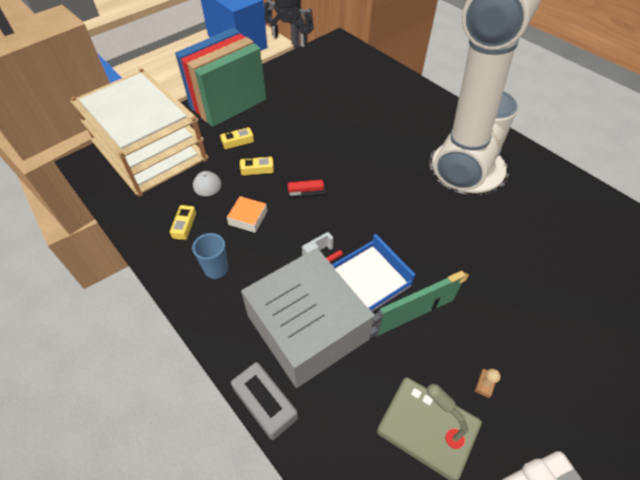

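Three radio look-alikes show in the top view, at (451,193), (471,304) and (529,315). By distance from the base they are 0.85, 0.63 and 0.72 m, so the middle one at (471,304) is meant. The door is open at (205,295), the tray at (263,280), the strike at (313,260) and the pin at (302,267).

Run:
```python
from h import *
np.set_printoptions(precision=4,suppress=True)
im=cv2.imread("pics/top0.png"); D=np.load("top0.npy")
a=cv2.resize(im[275:345,430:560],None,fx=6,fy=6,interpolation=cv2.INTER_CUBIC)
cv2.imwrite("pics/crop.png",cv2.convertScaleAbs(a,alpha=1.6,beta=50))
K,t,R=cam("top")
v,u=np.mgrid[:480,:640]
P=np.stack([u,v,np.ones_like(u)],-1).reshape(-1,3)@np.linalg.inv(K).T*D.reshape(-1,1)
P=(P@np.array(R).T+t).reshape(480,640,3)
hsv=cv2.cvtColor(im,cv2.COLOR_BGR2HSV)
def rect(m,n):
    m=m.astype(np.uint8); q=P[m>0]
    (c,s,ang)=cv2.minAreaRect((q[:,:2]*1000).astype(np.float32)); print(n,len(q),np.array(c),np.array(s),ang,"z",np.median(q[:,2]))
    print(cv2.boxPoints((c,s,ang)))
w=np.zeros((480,640),bool); w[275:330,448:500]=1
rect(w&(P[...,2]>.02)&(P[...,2]<.045),"radio")
rect(w&(P[...,2]>.004)&(P[...,2]<.045),"radio+ant")
w[:]=0; w[155:260,215:325]=1
rect(w&(P[...,2]>.112)&(P[...,2]<.13)&(hsv[...,1]<60)&(P[...,0]>.61),"lockertop")
w[:]=0; w[240:350,180:232]=1
rect(w&(P[...,2]>.105)&(P[...,2]<.13)&(hsv[...,1]>80),"door")
w[:]=0; w[240:320,225:300]=1
rect(w&(P[...,2]>.05)&(P[...,2]<.064)&(hsv[...,1]<60)&(hsv[...,2]>150),"floor")
w[:]=0; w[305:320,225:300]=1
rect(w&(P[...,2]>.09)&(P[...,2]<.11),"front")
w[:]=0; w[238:285,293:325]=1
rect(w&(P[...,2]>.09)&(P[...,2]<.13)&(hsv[...,1]<80)&(u>305),"strike")
rect(w&(hsv[...,1]>150)&(hsv[...,2]>80)&(P[...,2]>.03),"pin")
```

```text
Traceback (most recent call last):
ValueError: matmul: Input operand 1 has a mismatch in its core dimension 0, with gufunc signature (n?,k),(k,m?)->(n?,m?) (size 4 is different from 3)
```

View pics/crop.png

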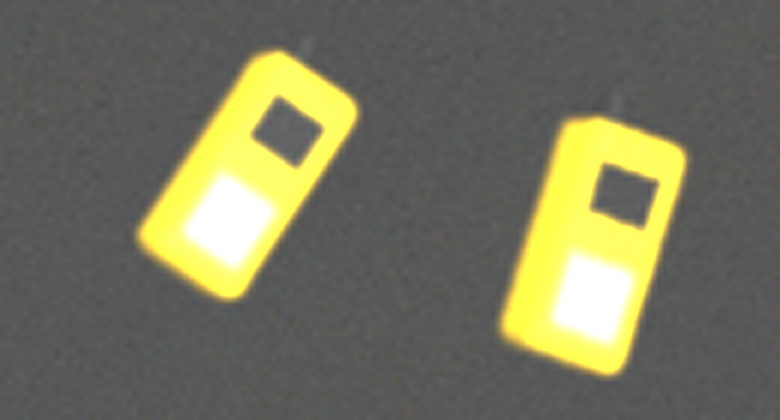

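The crop shows both nearer radios lying keys up. The left one, at full-image (471,304), is the radio meant. Its antenna is at the screen end, pointing up-right.

```bash
cat > m.py <<'E'
from h import *
from scipy.spatial.transform import Rotation as Ro
def cloud(c,D):
    K,t,R=cam(c); R=Ro.from_quat(np.roll(R,-1)).as_matrix()
    v,u=np.mgrid[:480,:640]
    P=np.stack([u,v,np.ones_like(u)],-1).reshape(-1,3)@np.linalg.inv(K).T*D.reshape(-1,1)
    return (P@R.T+t).reshape(480,640,3)
def rect(P,m,n):
    q=P[m]; 
    if len(q)<4: print(n,"few");return
    c,s,ang=cv2.minAreaRect((q[:,:2]*1000).astype(np.float32)); print(n,len(q),"z",np.median(q[:,2])); print(cv2.boxPoints((c,s,ang)).round(1).tolist(),np.array(c),np.array(s),ang)
E
python3 - <<'E'
from m import *
np.set_printoptions(precision=4,suppress=True)
im=cv2.imread("pics/top0.png"); D=np.load("top0.npy"); P=cloud("top",D)
hsv=cv2.cvtColor(im,cv2.COLOR_BGR2HSV); z=P[...,2]
def W(a,b,c,d):
    w=np.zeros((480,640),bool); w[a:b,c:d]=1; return w
rect(P,W(275,330,448,500)&(z>.02)&(z<.045),"radio")
rect(P,W(275,330,448,500)&(z>.006)&(z<.045),"radio+ant")
rect(P,W(155,260,215,325)&(z>.112)&(z<.13)&(hsv[...,1]<90)&(P[...,0]>.61),"lockertop")
rect(P,W(240,350,180,232)&(z>.105)&(z<.13)&(hsv[...,1]>100),"door")
rect(P,W(240,320,225,300)&(z>.05)&(z<.064)&(hsv[...,1]<60)&(hsv[...,2]>150),"floor")
rect(P,W(305,320,225,300)&(z>.09)&(z<.11),"front")
v,u=np.mgrid[:480,:640]
rect(P,W(238,285,293,325)&(z>.09)&(z<.13)&(hsv[...,1]<120)&(u>307)&(v>244),"strike")
rect(P,W(238,285,293,325)&(hsv[...,1]>180)&(hsv[...,2]>80)&(z>.03)&(abs(hsv[...,0].astype(int)-90)>80),"pin")
E
```

```text
radio 686 z 0.03130018661074685
[[438.79998779296875, -395.29998779296875], [529.9000244140625, -457.70001220703125], [553.2000122070312, -423.6000061035156], [462.0, -361.29998779296875]] [ 495.9833 -409.4951] [ 41.2242 110.434 ] 55.634613037109375
radio+ant 788 z 0.030803292388244752
[[426.6000061035156, -473.20001220703125], [560.5, -478.0], [564.7999877929688, -356.5], [431.0, -351.70001220703125]] [ 495.7141 -414.8691] [121.5995 133.9418] 87.95636749267578
lockertop 7469 z 0.12111987841204064
[[596.4000244140625, -25.700000762939453], [796.0, -46.20000076293945], [819.7999877929688, 186.89999389648438], [620.2000122070312, 207.3000030517578]] [708.1019  80.5596] [234.2491 200.6946] 84.1600112915039
door 644 z 0.11849076004352455
[[387.70001220703125, 255.3000030517578], [599.7000122070312, 200.6999969482422], [603.0999755859375, 214.3000030517578], [391.20001220703125, 268.8999938964844]] [495.4406 234.7928] [ 13.9693 218.8269] 75.55168914794922
floor 3252 z 0.057084475573260796
[[462.0, 51.900001525878906], [608.0999755859375, 37.099998474121094], [621.2999877929688, 167.60000610351562], [475.20001220703125, 182.39999389648438]] [541.6374 109.7582] [131.1897 146.8646] 84.2216567993164
front 173 z 0.1006513458668492
[[455.3999938964844, 47.099998474121094], [461.5, 46.5], [475.70001220703125, 185.6999969482422], [469.6000061035156, 186.39999389648438]] [465.5424 116.4144] [139.9758   6.209 ] 84.1805191040039
strike 228 z 0.12013355473345833
[[549.2999877929688, -25.700000762939453], [621.0999755859375, -27.5], [621.7000122070312, -1.7999999523162842], [550.0, 0.10000000149011612]] [585.5304 -13.7195] [25.75   71.7635] 88.51725006103516
pin 126 z 0.07597652271205002
[[540.0999755859375, 12.399999618530273], [600.0999755859375, 6.300000190734863], [601.2999877929688, 18.200000762939453], [541.2999877929688, 24.200000762939453]] [570.7109  15.2569] [11.8886 60.3607] 84.2798080444336
```

```bash
cat > g.py <<'E'
# usage: goal(x,y,z,yaw of tool x) -> deltas in tool axes (tool pointing down)
from m import *
import sys
def goal(x,y,z,yaw):
    o=get_obs(); R=Ro.from_quat(np.roll(o["orientation"],-1)).as_matrix()
    d=R.T@(np.array([x,y,z])-o["position"])*1000
    y0=np.arctan2(R[1,0],R[0,0]); t=-(yaw-y0); t=(t+np.pi)%(2*np.pi)-np.pi
    return d.round(1),round(t,3)
if __name__=="__main__":
    a=list(map(float,sys.argv[1:5])); o=get_obs()
    print("delta",goal(*a)); print(o["clock"],o["position"].round(4),o["orientation"].round(3),o["joint_positions"].round(2),o["wrist_force"].round(2),o["opening"])
E
python3 g.py .490 -.405 .13 -.601
```

```text
delta (array([293.7, -36.2,  76.3]), np.float64(1.001))
1.6 [ 0.2335 -0.5527  0.2063] [-0.     0.98   0.199 -0.   ] [-1.23  0.09  1.23 -0.    1.82 -0.06] [-0.02 -0.05  0.24] 0.08546010392330955
```

Emit:
{"op": "play_rows", "data": {
  "deltas": [
    [30,-4,0,0.1],
    [65,-8,0,0.22],
    [100,-12,10,0.34],
    [135,-17,25,0.46],
    [170,-21,40,0.58],
    [205,-25,55,0.7],
    [240,-30,65,0.82],
    [270,-33,72,0.93],
    [294,-36,76,1.0],
    [294,-36,76,1.0]
  ],
  "jaw": 1
}}

```text
clock: 2.43
position: [0.4936, -0.4015, 0.1282]
orientation: [-0.001, 0.956, -0.295, -0.001]
wrist_force: [-0.2, -0.1, -0.2]
opening: 0.0855
grasp_force: 0.0
```

Run:
```python
from g import *
np.set_printoptions(precision=4,suppress=True)
o=get_obs(); print(o["clock"],o["position"],o["orientation"],o["joint_positions"])
im,D=read_camera("wrist"); save(im,"w1.png"); P=cloud("wrist",D)
hsv=cv2.cvtColor(im,cv2.COLOR_RGB2HSV)
m=(abs(hsv[...,0].astype(int)-28)<8)&(hsv[...,1]>120)&(P[...,2]>.02)&(P[...,2]<.045)
n,l,s,c=cv2.connectedComponentsWithStats(m.astype(np.uint8)); k=1+np.argmax(s[1:,4]); rect(P,l==k,"radio")
print(goal(.49,-.405,.006,-.601))
```

```text
2.4333 [ 0.4936 -0.4015  0.1282] [-0.0015  0.9555 -0.2949 -0.0007] [-0.7375  0.1894  1.2612  0.0021  1.6935  1.4322]
radio 12069 z 0.03123864469778065
[[566.7000122070312, -256.20001220703125], [605.4000244140625, -323.79998779296875], [674.0, -284.3999938964844], [635.2000122070312, -216.89999389648438]] [ 620.3276 -270.3266] [79.0503 77.8391] 29.843717575073242
(array([ -0.3,   2.6, 123. ]), np.float64(0.005))
```

View pics/w1.png

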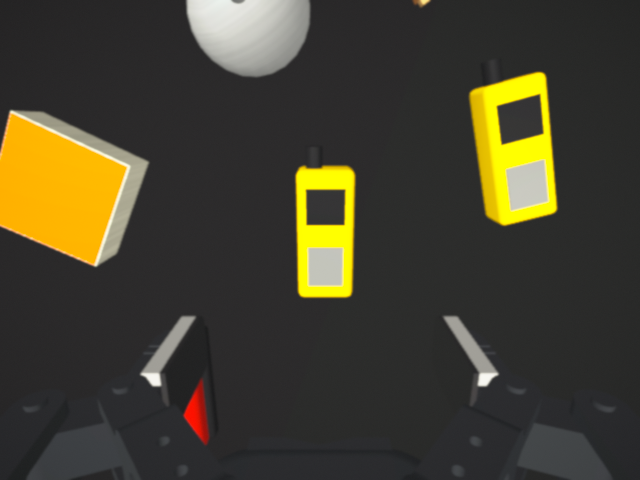

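The wrist picture shows the radio at (326,231), keys up and aligned with the tool, with its antenna at (315,157). I'll refine its pose from this image.

Run:
```python
from g import *
im=cv2.imread("pics/w1.png")
im2,D=read_camera("wrist"); P=cloud("wrist",D)
hsv=cv2.cvtColor(im,cv2.COLOR_BGR2HSV)
m=np.zeros((480,640),bool); m[160:305,285:365]=1
m&=(P[...,2]>.024)&(P[...,2]<.045); rect(P,m,"radio")
```

```text
radio 7017 z 0.03066526153660737
[[440.0, -396.0], [518.2000122070312, -449.1000061035156], [540.7000122070312, -416.0], [462.6000061035156, -362.79998779296875]] [ 490.36642456 -405.99313354] [40.09029388 94.51803589] 55.781436920166016
```

Emit:
{"op": "play_rows", "data": {
  "deltas": [
    [1,1,35,0],
    [1,1,70,0],
    [1,1,95,0],
    [1,1,112,0],
    [1,1,122,0],
    [1,1,122,0],
    [1,1,122,0]
  ]
}}

```text
clock: 3.12
position: [0.4901, -0.4074, 0.0091]
orientation: [0.0, 0.955, -0.296, 0.0]
wrist_force: [-0.4, -0.7, 0.7]
opening: 0.0853
grasp_force: 0.0
```

```bash
python3 g.py .4904 -.406 .006 -.598
```

```text
delta (array([-0.5, -1.3,  3.1]), np.float64(-0.003))
3.1167 [ 0.4901 -0.4074  0.0091] [ 0.     0.955 -0.296  0.   ] [-0.75  0.24  1.42 -0.    1.48  1.42] [-0.45 -0.67  0.75] 0.0853036580097475
```

Emit:
{"op": "play_rows", "data": {
  "deltas": [
    [0,-1,2,0],
    [0,-1,2,0],
    [0,-1,2,0],
    [0,-1,2,0],
    [0,-1,2,0],
    [0,-1,2,0],
    [0,-1,2,0],
    [0,-1,2,0]
  ],
  "jaw": -1,
  "squeeze": 30
}}

```text
clock: 3.78
position: [0.4912, -0.4056, 0.0063]
orientation: [-0.0, 0.955, -0.296, -0.0]
wrist_force: [-0.7, -0.1, 0.2]
opening: 0.0002
grasp_force: 0.0
```

The fingers shut on nothing, so I'll look.

Run:
```python
from g import *
im,D=read_camera("wrist"); im2,D2=read_camera("top")
save(np.vstack([cv2.resize(im,(400,300)),cv2.resize(im2[265:350,410:590],(400,189),interpolation=cv2.INTER_CUBIC)]),"w2.png")
P=cloud("top",D2); v,u=np.mgrid[:480,:640]
hsv=cv2.cvtColor(im2,cv2.COLOR_RGB2HSV); m=(abs(hsv[...,0].astype(int)-28)<8)&(hsv[...,1]>150)&(hsv[...,2]>100)&(u<505)&(u>430)&(v>260)&(v<350)
rect(P,m,"r"); o=get_obs(); print(o)
```

```text
r 320 z 0.02977352063187866
[[409.20001220703125, -53.79999923706055], [447.3999938964844, -453.3999938964844], [543.2999877929688, -444.29998779296875], [505.20001220703125, -44.70000076293945]] [ 476.27877808 -249.0428009 ] [ 96.35547638 401.41677856] 5.4562177658081055
{'clock': 3.8833, 'joint_positions': array([-7.43722400e-01,  2.40428051e-01,  1.42117305e+00,  8.14837776e-06,
        1.48008737e+00,  1.42721177e+00]), 'dq': array([ 8.12718933e-04,  1.93846682e-03,  8.32369062e-05, -1.33786499e-03,
       -6.39382207e-04,  1.70995950e-03]), 'joint_efforts': array([ 5.81140965e-03, -5.10911715e+01, -4.05207431e+01,  3.96876321e-04,
        1.09553483e-03, -2.26282286e-04]), 'position': array([ 0.49116111, -0.40563552,  0.00623701]), 'orientation': array([-2.42285985e-05,  9.55316008e-01, -2.95586403e-01, -4.15280646e-05]), 'wrist_force': array([-0.54315821,  0.24445634, -0.12942467]), 'wrist_torque': array([-0.00551565, -0.03628784,  0.00868406]), 'grasp_force': 0.0, 'opening': -0.00018716763898886566}
```

View pics/w2.png

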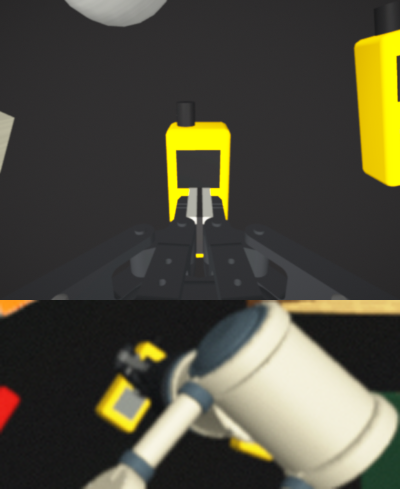

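Run:
```python
from g import *
np.set_printoptions(precision=3,suppress=True,linewidth=150)
im,D=read_camera("wrist"); P=cloud("wrist",D)
print(camera_info("wrist"))
for v in range(160,440,20): print(v,"c322",P[v,322],"D",D[v,322],"c309",P[v,309],"c285",P[v,285],im[v,285])
print("right radio",P[170,600],"desk",P[120,100])
R=Ro.from_quat(np.roll(get_obs()["orientation"],-1)).as_matrix()
q=(P-get_obs()["position"])@R; m=(abs(q[...,0])<.025)&(abs(q[...,1])<.015)&(D>0)
z=q[m][:,2]; print(np.histogram(z,np.arange(-.15,.03,.01)))
```

```text
{'intrinsics': array([[388.501,   0.   , 319.006],
       [  0.   , 388.501, 246.494],
       [  0.   ,   0.   ,   1.   ]]), 'xyz': array([ 0.554, -0.448,  0.173]), 'rotation': array([-0.07 , -0.461,  0.875,  0.134])}
160 c322 [ 0.541 -0.441 -0.002] D 0.17148024 c309 [ 0.545 -0.436 -0.   ] c285 [ 0.551 -0.428 -0.   ] [48 47 48]
180 c322 [ 0.534 -0.436 -0.003] D 0.17502311 c309 [ 0.539 -0.433  0.019] c285 [ 0.545 -0.425  0.019] [48 49 50]
200 c322 [ 0.529 -0.433  0.015] D 0.15982671 c309 [ 0.533 -0.429  0.02 ] c285 [ 0.538 -0.421  0.018] [71 63 45]
220 c322 [ 0.525 -0.43   0.029] D 0.14836499 c309 [ 0.528 -0.426  0.029] c285 [ 0.533 -0.418  0.029] [255 255   0]
240 c322 [ 0.519 -0.425  0.031] D 0.14895713 c309 [ 0.522 -0.421  0.031] c285 [ 0.527 -0.413  0.029] [162 139  37]
260 c322 [ 0.512 -0.421  0.031] D 0.15111177 c309 [ 0.515 -0.417  0.031] c285 [ 0.52  -0.409  0.031] [56 55 56]
280 c322 [ 0.506 -0.416  0.032] D 0.15224658 c309 [ 0.508 -0.412  0.03 ] c285 [ 0.514 -0.404  0.031] [55 56 56]
300 c322 [ 0.498 -0.411  0.031] D 0.15640709 c309 [ 0.501 -0.407  0.031] c285 [ 0.507 -0.399
[... 306 characters left out ...]
-0.409  0.076] c285 [ 0.507 -0.404  0.077] [69 71 74]
380 c322 [ 0.49  -0.405  0.068] D 0.124107465 c309 [ 0.502 -0.409  0.085] c285 [ 0.507 -0.405  0.087] [50 52 54]
400 c322 [ 0.483 -0.401  0.068] D 0.12664165 c309 [ 0.492 -0.402  0.078] c285 [ 0.509 -0.408  0.1  ] [50 51 53]
420 c322 [ 0.426 -0.362 -0.001] D 0.21296808 c309 [ 0.487 -0.399  0.079] c285 [ 0.51  -0.409  0.107] [49 50 52]
right radio [ 0.478 -0.529  0.02 ] desk [ 0.609 -0.373 -0.   ]
(array([   0,    0,    0, 2152, 5937, 3527, 1188, 2947, 1668, 1009, 1050,  779, 3398,    0,    0,    0,    0]), array([-0.15, -0.14, -0.13, -0.12, -0.11, -0.1 , -0.09, -0.08, -0.07, -0.06, -0.05, -0.04, -0.03, -0.02, -0.01,  0.  ,  0.01,  0.02]))
```

Emit:
{"op": "play_rows", "data": {
  "deltas": [
    [0,0,-15,0],
    [0,0,-40,0],
    [0,0,-60,0],
    [0,0,-60,0],
    [0,0,-60,0]
  ]
}}

```text
clock: 4.35
position: [0.492, -0.4064, 0.0681]
orientation: [0.001, 0.955, -0.296, 0.002]
wrist_force: [0.3, -0.2, -0.8]
opening: 0.0001
grasp_force: 0.0
```

Run:
```python
from g import *
np.set_printoptions(precision=4,suppress=True,linewidth=150)
im,D=read_camera("wrist"); P=cloud("wrist",D); save(im,"w3.png")
o=get_obs();R=Ro.from_quat(np.roll(o["orientation"],-1)).as_matrix()
q=(P-o["position"])@R; m=(abs(q[...,0])<.035)&(abs(q[...,1])<.03)&(D>0)
print(np.histogram(q[m][:,2],np.arange(-.15,.1,.01)))
for v in range(250,440,15): print(v,P[v,309],q[v,309],q[v,330])
m=np.zeros((480,640),bool); m[100:420,220:420]=1
m&=(P[...,2]>.024)&(P[...,2]<.036); rect(P,m,"radio"); print(o["position"],o["opening"])
```

```text
(array([   0,    0,    0, 2830, 7388, 3977, 6164, 5520, 2000, 1008, 1043,  786,   46,    0,    0,    0,    0,    0, 6621,  453,    0, 2422,   31,
          0]), array([-0.15, -0.14, -0.13, -0.12, -0.11, -0.1 , -0.09, -0.08, -0.07, -0.06, -0.05, -0.04, -0.03, -0.02, -0.01,  0.  ,  0.01,  0.02,  0.03,  0.04,
        0.05,  0.06,  0.07,  0.08,  0.09]))
250 [ 0.5033 -0.4066  0.0299] [ 0.0104 -0.0061  0.0364] [0.0101 0.0055 0.0372]
265 [ 0.4952 -0.4009  0.0268] [ 0.0005 -0.0062  0.0394] [0.001  0.0056 0.0382]
280 [ 0.4883 -0.3962  0.0287] [-0.0079 -0.0063  0.0376] [-0.0085  0.0057  0.0392]
295 [ 0.4805 -0.3907  0.0282] [-0.0174 -0.0064  0.038 ] [-0.0169  0.0057  0.037 ]
310 [ 0.5025 -0.4083  0.1032] [ 0.0107 -0.0042 -0.0369] [ 0.0105  0.0036 -0.0366]
325 [ 0.5027 -0.4088  0.1153] [ 0.0112 -0.0039 -0.049 ] [ 0.0107  0.0033 -0.0483]
340 [ 0.5023 -0.4088  0.1244] [ 0.0109 -0.0037 -0.0582] [ 0.0111  0.003  -0.0586]
355 [ 0.5026 -0.4093  0.1338] [ 0.0114 -0.0034 -0.0675] [ 0.0119  0.0027 -0.0682]
370 [ 0.5025 -0.4095  0.141 ] [ 0.0114 -0.0033 -0.0748] [ 0.0124  0.0025 -0.0762]
385 [ 0.5011 -0.4087  0.1454] [ 0.0098 -0.0032 -0.0792] [ 0.0106  0.0024 -0.0803]
400 [ 0.4931 -0.4029  0.1392] [-0.     -0.0034 -0.0729] [ 0.0005  0.0027 -0.0736]
415 [ 0.4887 -0.3998  0.1391] [-0.0054 -0.0034 -0.0728] [-0.0043  0.0027 -0.0741]
430 [ 0.4869 -0.3987  0.1426] [-0.0076 -0.0034 -0.0764] [-0.0078  0.0027 -0.0762]
radio 8456 z 0.027968799946886183
[[454.20001220703125, -403.20001220703125], [518.5, -446.79998779296875], [540.7999877929688, -413.8999938964844], [476.6000061035156, -370.20001220703125]] [ 497.5184 -408.517 ] [39.8545 77.6854] 55.813026428222656
[ 0.4913 -0.4057  0.0662] 0.00013365987636914414
```

View pics/w3.png

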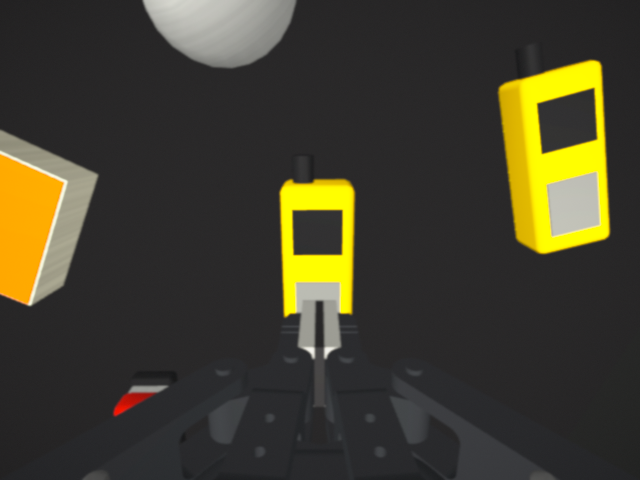

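The wrist cloud shows the finger tips ending about 28 mm behind the reported TCP, so they shut just above the radio. The radio did not move. I'll open, go lower while watching the force, and grasp again.

Emit:
{"op": "play_rows", "data": {
  "deltas": [
    [0,0,0,0],
    [0,0,0,0],
    [0,0,0,0],
    [0,0,0,0],
    [0,0,20,0],
    [0,0,45,0],
    [0,0,60,0],
    [0,0,60,0]
  ],
  "jaw": 1
}}

```text
clock: 5.07
position: [0.4889, -0.4036, 0.001]
orientation: [-0.002, 0.955, -0.296, -0.004]
wrist_force: [-0.0, -0.1, -0.2]
opening: 0.0854
grasp_force: 0.0
```

Emit:
{"op": "play_rows", "data": {
  "deltas": [
    [0,0,8,0],
    [0,0,16,0],
    [0,0,22,0],
    [0,0,27,0],
    [0,0,27,0]
  ]
}}

```text
clock: 5.48
position: [0.4908, -0.4053, -0.0218]
orientation: [-0.0, 0.955, -0.296, -0.001]
wrist_force: [-0.3, 0.2, -0.0]
opening: 0.0854
grasp_force: 0.0
```

Emit:
{"op": "play_rows", "data": {
  "deltas": [
    [0,0,0,0],
    [0,0,0,0],
    [0,0,0,0],
    [0,0,0,0],
    [0,0,0,0],
    [0,0,0,0],
    [0,0,0,0],
    [0,0,0,0]
  ],
  "jaw": -1,
  "squeeze": 30
}}

```text
clock: 6.15
position: [0.4916, -0.406, -0.0199]
orientation: [0.0, 0.955, -0.296, 0.001]
wrist_force: [-0.6, 0.7, 3.6]
opening: 0.0395
grasp_force: 32.9
```

Emit:
{"op": "play_rows", "data": {
  "deltas": [
    [0,0,-5,0],
    [0,0,-20,0],
    [0,0,-45,0],
    [0,0,-75,0],
    [0,0,-110,0],
    [0,0,-140,0],
    [0,0,-155,0],
    [0,0,-155,0]
  ]
}}

```text
clock: 6.82
position: [0.4924, -0.4069, 0.1393]
orientation: [0.002, 0.955, -0.296, 0.003]
wrist_force: [0.9, -1.0, -1.0]
opening: 0.0396
grasp_force: 32.3
```

```bash
python3 g.py .535 .1093 .135 -.1017
```

```text
delta (array([-256.4, -450. ,    2. ]), np.float64(-0.499))
6.8167 [ 0.4924 -0.4069  0.1393] [ 0.002  0.955 -0.296  0.003] [-0.74  0.19  1.25 -0.    1.7   1.43] [ 0.95 -0.96 -1.03] 0.03962146740706402
```

Emit:
{"op": "play_rows", "data": {
  "deltas": [
    [-7,-12,0,-0.02],
    [-20,-35,0,-0.05],
    [-37,-65,0,-0.08],
    [-55,-95,0,-0.11],
    [-73,-128,0,-0.15],
    [-91,-160,0,-0.19],
    [-109,-192,0,-0.23],
    [-127,-224,0,-0.27],
    [-145,-256,0,-0.3],
    [-163,-288,0,-0.33]
  ]
}}

```text
clock: 7.65
position: [0.5175, -0.0733, 0.1309]
orientation: [-0.0, 0.991, -0.134, -0.003]
wrist_force: [1.2, -0.1, -2.7]
opening: 0.0394
grasp_force: 32.2
```

```bash
python3 g.py .535 .1093 .135 -.1017
```

```text
delta (array([ -31.5, -180.7,   -4. ]), np.float64(-0.166))
7.65 [ 0.5175 -0.0733  0.1309] [-0.     0.991 -0.134 -0.003] [-0.21 -0.11  1.57  0.    1.69  1.63] [ 1.17 -0.1  -2.68] 0.03939815863577754
```

Emit:
{"op": "play_rows", "data": {
  "deltas": [
    [-5,-30,0,-0.03],
    [-11,-60,0,-0.06],
    [-17,-90,0,-0.09],
    [-23,-120,0,-0.12],
    [-28,-148,0,-0.15],
    [-32,-168,0,-0.165],
    [-33,-179,0,-0.167],
    [-33,-181,0,-0.167],
    [-33,-181,0,-0.167],
    [-33,-181,0,-0.167]
  ]
}}

```text
clock: 8.48
position: [0.5354, 0.1063, 0.1333]
orientation: [0.001, 0.999, -0.052, -0.001]
wrist_force: [-0.8, -0.8, -2.8]
opening: 0.0393
grasp_force: 32.2
```

Run:
```python
from g import *
im,D=read_camera("wrist"); im2,D2=read_camera("top"); im3,D3=read_camera("scene")
P=cloud("wrist",D); v,u=np.mgrid[:480,:640]
save(np.hstack([cv2.resize(im,(400,300)),cv2.resize(im3[200:380,260:500],(400,300))]),"w4.png")
P2=cloud("top",D2); z=P2[...,2]; w=(v>300)&(v<322)&(u>220)&(u<300)&(z>.09)&(z<.11); rect(P2,w,"front top-cam")
print(goal(.535,.1093,.036,-.1017),get_obs()["position"],get_obs()["wrist_force"])
```

```text
front top-cam 136 z 0.10060151965799147
[[455.29998779296875, 47.0], [461.70001220703125, 46.400001525878906], [475.8999938964844, 186.0], [469.5, 186.60000610351562]] [465.59970093 116.52064514] [140.31761169   6.33525133] 84.19120788574219
(array([-1.2, -3.2, 98.2]), np.float64(-0.003)) [0.53586922 0.10602138 0.13419251] [-0.39584043  0.27381459 -2.43818075]
```

View pics/w4.png

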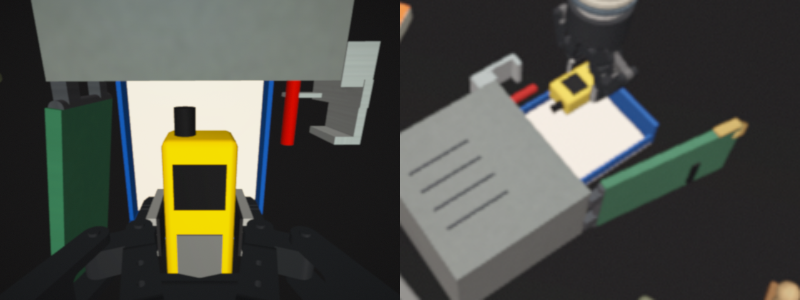

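The wrist half of the picture shows the radio at (200,200), centred over the tray with its antenna towards the locker. Lowering it now.

Emit:
{"op": "play_rows", "data": {
  "deltas": [
    [0,-2,15,0],
    [-1,-3,40,0],
    [-1,-3,65,0],
    [-1,-3,80,0],
    [-1,-3,86,0],
    [-1,-3,90,0],
    [-1,-3,90,0],
    [-1,-3,90,0]
  ]
}}

```text
clock: 9.3
position: [0.536, 0.1102, 0.0457]
orientation: [-0.0, 0.999, -0.052, 0.001]
wrist_force: [0.5, 0.0, -3.0]
opening: 0.0392
grasp_force: 32.1
```

Emit:
{"op": "play_rows", "data": {
  "deltas": [
    [0,0,1,0],
    [0,0,2,0],
    [0,0,3,0],
    [0,0,4,0],
    [0,0,4,0]
  ]
}}

```text
clock: 9.72
position: [0.5351, 0.1104, 0.0402]
orientation: [0.0, 0.999, -0.052, -0.0]
wrist_force: [-0.2, -0.4, -1.6]
opening: 0.0393
grasp_force: 32.1
```

Emit:
{"op": "play_rows", "data": {
  "deltas": [
    [0,0,1,0],
    [0,0,1,0],
    [0,0,2,0],
    [0,0,3,0],
    [0,0,3,0],
    [0,0,3,0]
  ]
}}

```text
clock: 10.22
position: [0.5351, 0.1104, 0.0371]
orientation: [0.0, 0.999, -0.052, -0.0]
wrist_force: [-0.1, 0.2, -2.8]
opening: 0.0396
grasp_force: 32.1
```

Emit:
{"op": "play_rows", "data": {
  "deltas": [
    [0,0,0.5,0],
    [0,0,1,0],
    [0,0,1.5,0],
    [0,0,1.5,0],
    [0,0,1.5,0]
  ]
}}

```text
clock: 10.63
position: [0.5352, 0.1104, 0.036]
orientation: [-0.0, 0.999, -0.052, 0.0]
wrist_force: [-0.5, 0.0, -1.6]
opening: 0.0394
grasp_force: 32.4
```

Emit:
{"op": "play_rows", "data": {
  "deltas": [
    [0,0,0.5,0],
    [0,0,1,0],
    [0,0,1,0]
  ]
}}

```text
clock: 10.88
position: [0.5358, 0.1104, 0.036]
orientation: [-0.0, 0.999, -0.052, 0.001]
wrist_force: [-1.1, -0.6, 4.3]
opening: 0.0391
grasp_force: 33.1
```

Emit:
{"op": "play_rows", "data": {
  "deltas": [
    [0,0,0,0],
    [0,0,0,0],
    [0,0,0,0],
    [0,0,0,0],
    [0,0,-10,0],
    [0,0,-35,0],
    [0,0,-70,0],
    [0,0,-105,0],
    [0,0,-120,0],
    [0,0,-120,0]
  ],
  "jaw": 0.4
}}

```text
clock: 11.72
position: [0.5374, 0.1107, 0.1615]
orientation: [-0.001, 0.999, -0.052, 0.005]
wrist_force: [0.7, 0.4, -0.2]
opening: 0.0598
grasp_force: 0.0
```

Run:
```python
from g import *
im,D=read_camera("wrist"); P=cloud("wrist",D); z=P[...,2]; v,u=np.mgrid[:480,:640]
save(im,"w5.png"); o=get_obs(); print(o["opening"],o["wrist_force"],o["position"])
hsv=cv2.cvtColor(im,cv2.COLOR_RGB2HSV); rect(P,(z>.079)&(z<.092)&(abs(hsv[...,0].astype(int)-29)<8)&(hsv[...,1]>150)&(v<420),"radio")
# tray front push: start pose in front of plate
print("pre",goal(.40,.1230,.165,-.1017))
```

```text
0.06008546981508434 [ 0.05596472 -0.10225407 -0.18550979] [0.53652348 0.11060927 0.15843925]
radio 4635 z 0.08228054263686585
[[486.6000061035156, 96.5999984741211], [579.2000122070312, 86.9000015258789], [583.2000122070312, 125.19999694824219], [490.6000061035156, 134.8000030517578]] [534.91015625 110.86729431] [38.44197464 93.09651947] 84.07084655761719
pre (array([-137. ,    1.7,   -7.4]), np.float64(-0.002))
```

View pics/w5.png

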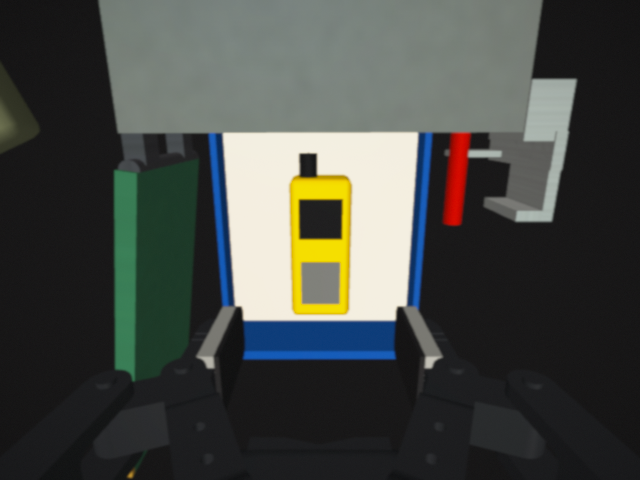

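The radio lies keys up in the tray at (321,245), clear of its walls. Next I'll shut the fingers, move in front of the blue plate and lower to pushing height.

Emit:
{"op": "play_rows", "data": {
  "deltas": [
    [-20,0,0,0],
    [-55,1,0,0],
    [-90,2,0,0],
    [-110,2,0,0],
    [-115,2,20,0],
    [-115,2,50,0],
    [-115,2,80,0],
    [-115,2,96,0],
    [-115,2,100,0],
    [-115,2,100,0]
  ],
  "jaw": -1
}}

```text
clock: 12.6
position: [0.419, 0.1199, 0.0524]
orientation: [0.001, 0.999, -0.052, -0.002]
wrist_force: [-0.0, -0.2, 0.2]
opening: -0.0002
grasp_force: 0.0
```

```bash
python3 g.py .4515 .1179 .058 -.1017
```

```text
delta (array([32.6, -1.3, -5.7]), np.float64(-0.001))
12.6 [0.419  0.1199 0.0524] [ 0.001  0.999 -0.052 -0.002] [ 0.2  -0.34  1.9  -0.    1.59  1.87] [-0.03 -0.24  0.24] -0.00022606819009015925
```

Emit:
{"op": "play_rows", "data": {
  "deltas": [
    [5,-1,-3,0],
    [12,-1,-3,0],
    [20,-1,-3,0],
    [25,-1,-3,0],
    [30,-1,-3,0],
    [34,-1,-3,0],
    [39,-1,-3,0],
    [45,-1,-3,0],
    [52,-1,-3,0],
    [60,-1,-3,0]
  ]
}}

```text
clock: 13.43
position: [0.4808, 0.1151, 0.0577]
orientation: [-0.0, 0.999, -0.051, -0.0]
wrist_force: [-2.2, 0.1, 1.7]
opening: 0.0003
grasp_force: 0.9
```

Emit:
{"op": "play_rows", "data": {
  "deltas": [
    [9,0,0,0],
    [18,0,0,0],
    [27,0,0,0],
    [36,0,0,0],
    [45,0,0,0],
    [54,0,0,0],
    [63,0,0,0],
    [71,0,0,0],
    [77,0,0,0],
    [80,0,0,0]
  ]
}}

```text
clock: 14.27
position: [0.5607, 0.1065, 0.0576]
orientation: [0.0, 0.999, -0.052, -0.0]
wrist_force: [-2.5, 0.1, 0.2]
opening: 0.0002
grasp_force: 0.8
```

Emit:
{"op": "play_rows", "data": {
  "deltas": [
    [4,0,0,0],
    [8,0,0,0],
    [12,0,0,0],
    [16,0,0,0],
    [20,0,0,0],
    [23,0,0,0],
    [25,0,0,0],
    [27,0,0,0],
    [28,0,0,0]
  ]
}}

```text
clock: 15.02
position: [0.5879, 0.1038, 0.0577]
orientation: [0.0, 0.999, -0.052, -0.0]
wrist_force: [-2.8, -0.7, -0.9]
opening: -0.0002
grasp_force: 0.8
```

Run:
```python
from g import *
np.set_printoptions(precision=4,suppress=True)
im,D=read_camera("top"); P=cloud("top",D); save(im,"t2.png")
im,D=read_camera("wrist"); P=cloud("wrist",D); o=get_obs()
R=Ro.from_quat(np.roll(o["orientation"],-1)).as_matrix(); q=(P-o["position"])@R
z=P[...,2]; v,u=np.mgrid[:480,:640]
L=(z>.112)&(z<.127)&(abs(q[...,1])<.06)&(q[...,0]>.02)&(P[...,0]>.58); print("locker front edge at tool x",np.percentile(q[L][:,0],[0,1,3])*1000,"z",np.median(z[L]))
F=(z>.09)&(z<.105)&(abs(q[...,1])<.06)&(q[...,0]>.0); print("plate x",np.percentile(q[F][:,0],[1,50,99])*1000)
print(o["position"],o["wrist_force"])
```

```text
locker front edge at tool x [21.1772 23.2273 25.5773] z 0.11977172209870261
plate x [ 6.3645 10.7916 12.0028]
[0.5881 0.1039 0.0578] [-1.0047  0.6856 -0.1791]
```

Emit:
{"op": "play_rows", "data": {
  "deltas": [
    [1.5,0,0,0],
    [3,0,0,0],
    [4.5,0,0,0],
    [6,0,0,0],
    [7,0,0,0],
    [8,0,0,0]
  ]
}}

```text
clock: 15.62
position: [0.5959, 0.1031, 0.0579]
orientation: [-0.0, 0.999, -0.052, 0.0]
wrist_force: [-2.1, -0.6, 0.5]
opening: -0.0001
grasp_force: 0.8
```

Emit:
{"op": "play_rows", "data": {
  "deltas": [
    [0.8,0,0,0],
    [1.5,0,0,0],
    [2,0,0,0]
  ]
}}

```text
clock: 15.87
position: [0.5978, 0.1029, 0.0578]
orientation: [-0.0, 0.999, -0.052, 0.0]
wrist_force: [-1.3, -0.4, -0.5]
opening: -0.0
grasp_force: 0.8
```

Emit:
{"op": "play_rows", "data": {
  "deltas": [
    [0.7,0,0,0],
    [1.4,0,0,0],
    [2,0,0,0],
    [2,0,0,0]
  ]
}}

```text
clock: 16.2
position: [0.599, 0.1028, 0.0579]
orientation: [-0.0, 0.999, -0.051, -0.001]
wrist_force: [-4.2, 0.7, 2.4]
opening: -0.0
grasp_force: 2.8
```

Emit:
{"op": "play_rows", "data": {
  "deltas": [
    [0.7,0,0,0],
    [1.4,0,0,0],
    [1.4,0,0,0]
  ]
}}

```text
clock: 16.45
position: [0.5989, 0.1028, 0.0579]
orientation: [0.0, 0.999, -0.051, -0.003]
wrist_force: [-11.9, 0.5, 6.4]
opening: -0.0001
grasp_force: 6.1
```

Emit:
{"op": "play_rows", "data": {
  "deltas": [
    [-2,0,0,0],
    [-8,0,0,0],
    [-20,0,-8,0],
    [-35,0,-30,0],
    [-45,0,-60,0],
    [-50,0,-85,0],
    [-50,0,-95,0],
    [-50,0,-95,0]
  ]
}}

```text
clock: 17.12
position: [0.553, 0.1079, 0.1566]
orientation: [-0.001, 0.999, -0.052, 0.004]
wrist_force: [0.4, -0.7, 0.1]
opening: -0.0
grasp_force: 0.0
```

Run:
```python
from g import *
np.set_printoptions(precision=4,suppress=True)
im,D=read_camera("wrist"); P=cloud("wrist",D); o=get_obs(); save(im,"w6.png")
C=np.array([.7086,.0915]); ex=np.array([.9948,-.1015]); ey=np.array([.1015,.9948])
X=(P[...,:2]-C)@ex; Y=(P[...,:2]-C)@ey; z=P[...,2]
L=(z>.115)&(z<.125)&(abs(Y)<.05)&(X>-.13); print("locker front",np.percentile(X[L],[0,1,3]))
F=(z>.093)&(z<.106)&(abs(Y-.025)<.06)&(X>-.13)&(X<-.05); print("plate",F.sum(),np.percentile(X[F],[1,50,99]) if F.sum() else "")
im2,D2=read_camera("top"); P2=cloud("top",D2); z2=P2[...,2]; v,u=np.mgrid[:480,:640]; hsv=cv2.cvtColor(im2,cv2.COLOR_RGB2HSV)
rect(P2,(v>240)&(v<350)&(u>180)&(u<232)&(z2>.105)&(z2<.13)&(hsv[...,1]>100),"door")
print(o["position"],o["clock"])
```

```text
locker front [-0.1    -0.099  -0.0973]
plate 0 
door 196 z 0.11840146904384263
[[432.79998779296875, 243.8000030517578], [505.79998779296875, 225.3000030517578], [509.20001220703125, 238.6999969482422], [436.29998779296875, 257.29998779296875]] [471.0193 241.2705] [13.903  75.2347] 75.75116729736328
[0.5523 0.1078 0.1538] 17.1667
```

View pics/w6.png

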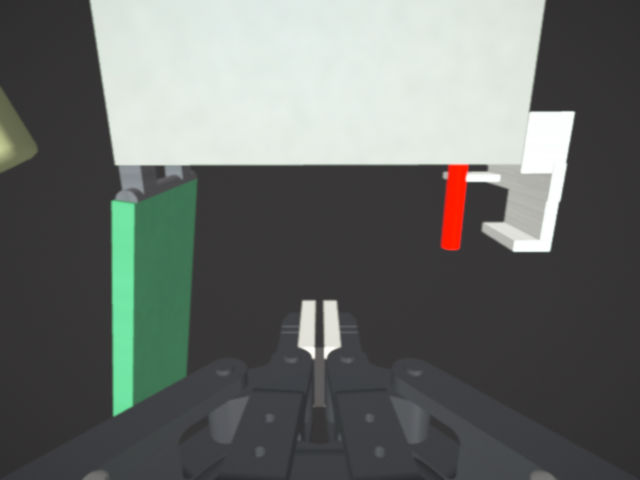

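The plate is hidden under the roof edge from here, so I'll back off and check that the tray is fully in before the door.

Emit:
{"op": "play_rows", "data": {
  "deltas": [
    [-25,0,0,0],
    [-60,0,0,0],
    [-95,0,0,0],
    [-110,0,0,0],
    [-110,0,0,0],
    [-110,0,0,0]
  ]
}}

```text
clock: 17.72
position: [0.4417, 0.119, 0.151]
orientation: [0.0, 0.999, -0.051, -0.001]
wrist_force: [-0.3, -0.6, 0.5]
opening: 0.0003
grasp_force: 0.0
```

Run:
```python
from g import *
np.set_printoptions(precision=4,suppress=True,linewidth=160)
im,D=read_camera("wrist"); P=cloud("wrist",D); o=get_obs(); save(im[:320],"w7.png")
C=np.array([.7086,.0915]); ex=np.array([.9948,-.1015]); ey=np.array([.1015,.9948])
X=(P[...,:2]-C)@ex; Y=(P[...,:2]-C)@ey; z=P[...,2]
for y in (-.03,.0,.025,.05):
    for a,b in((.115,.13),(.107,.115),(.101,.107),(.09,.099),(.08,.09),(.065,.08),(.056,.065)):
        m=(abs(Y-y)<.006)&(z>a)&(z<=b)&(X>-.14)&(X<.0)
        if m.sum(): print(y,a,m.sum(),np.percentile(X[m],[2,50]),np.median(im[m],axis=0))
print(o["position"],o["clock"])
```

```text
[0.4422 0.1188 0.1512] 17.7667
```

View pics/w7.png

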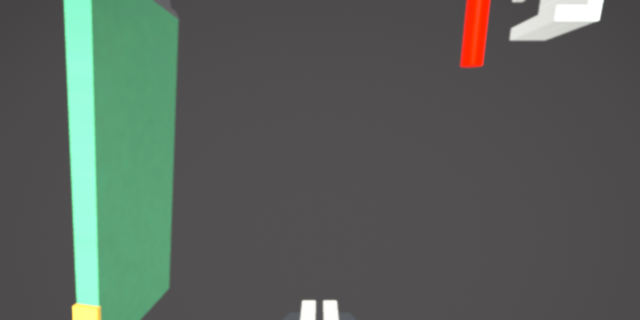

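Run:
```python
from g import *
np.set_printoptions(precision=4,suppress=True,linewidth=160)
im,D=read_camera("top"); P=cloud("top",D)
C=np.array([.7086,.0915]); ex=np.array([.9948,-.1015])
for c in (250,265,280):
    for r in range(247,258): print(c,r,im[r,c],((P[r,c,:2]-C)@ex).round(4),P[r,c,2].round(4))
```

```text
250 247 [105 126 145] -0.0986 0.1214
250 248 [ 53  82 127] -0.0991 0.1007
250 249 [32 52 91] -0.0996 0.0783
250 250 [34 43 58] -0.0997 0.0496
250 251 [27 29 31] -0.1016 0.0428
250 252 [23 22 22] -0.1026 0.0236
250 253 [22 23 23] -0.1035 0.0015
250 254 [23 24 23] -0.106 0.001
250 255 [26 25 26] -0.1085 -0.0006
250 256 [27 27 25] -0.1112 0.0027
250 257 [26 27 25] -0.1137 0.0019
265 247 [143 157 149] -0.0942 0.1175
265 248 [128 143 143] -0.0971 0.1245
265 249 [ 91 111 134] -0.0992 0.1225
265 250 [ 45  69 116] -0.0995 0.0988
265 251 [38 53 87] -0.0998 0.0734
265 252 [44 49 55] -0.0999 0.0452
265 253 [29 31 32] -0.1019 0.0392
265 254 [23 24 23] -0.1029 0.0204
265 255 [25 24 23] -0.1041 0.0025
265 256 [23 22 24] -0.1066 0.002
265 257 [25 25 24] -0.1088 -0.0035
280 247 [144 158 148] -0.0903 0.1199
280 248 [143 158 148] -0.093 0.1234
280 249 [140 156 150] -0.0952 0.123
280 250 [118 138 147] -0.0974 0.1212
280 251 [ 80 106 139] -0.0998 0.1226
280 252 [ 43  70 115] -0.0993 0.0904
280 253 [35 52 83] -0.0995 0.064
280 254 [36 39 47] -0.1002 0.0418
280 255 [26 28 28] -0.1028 0.0432
280 256 [21 23 23] -0.1019 -0.0006
280 257 [24 23 24] -0.1047 0.0024
```

Emit:
{"op": "play_rows", "data": {
  "deltas": [
    [15,0,0,0],
    [40,0,0,0],
    [55,0,0,0],
    [58,0,0,0],
    [58,0,0,0]
  ]
}}

```text
clock: 18.23
position: [0.5005, 0.1126, 0.1513]
orientation: [0.0, 0.999, -0.052, -0.001]
wrist_force: [0.5, -1.0, 0.3]
opening: 0.0002
grasp_force: 0.0
```

Run:
```python
from g import *
np.set_printoptions(precision=4,suppress=True,linewidth=160)
im,D=read_camera("wrist"); P=cloud("wrist",D); o=get_obs(); save(im,"w8.png")
C=np.array([.7086,.0915]); ex=np.array([.9948,-.1015]); ey=np.array([.1015,.9948])
X=(P[...,:2]-C)@ex; Y=(P[...,:2]-C)@ey; z=P[...,2]
for c in (250,340): 
    for r in range(0,100,4): 
        print(c,r,im[r,c],X[r,c].round(4),Y[r,c].round(4),z[r,c].round(4))
print(o["position"],o["clock"])
```

```text
250 0 [225 235 231] -0.0801 0.031 0.1198
250 4 [226 236 231] -0.0818 0.031 0.1204
250 8 [226 236 230] -0.0832 0.0312 0.1198
250 12 [225 236 230] -0.0848 0.0313 0.1197
250 16 [225 235 230] -0.0866 0.0312 0.1207
250 20 [226 236 231] -0.0882 0.0313 0.1208
250 24 [226 237 231] -0.0898 0.0315 0.1204
250 28 [227 237 232] -0.0913 0.0316 0.12
250 32 [227 236 232] -0.093 0.0316 0.1206
250 36 [227 237 232] -0.0946 0.0317 0.1204
250 40 [227 237 232] -0.0961 0.032 0.1193
250 44 [227 237 232] -0.0978 0.0321 0.1196
250 48 [209 222 215] -0.0998 0.0318 0.1216
250 52 [ 75 183 255] -0.0977 0.0356 0.0985
250 56 [ 47 135 239] -0.0998 0.0355 0.1001
250 60 [ 30  88 167] -0.0997 0.0378 0.0863
250 64 [ 31  88 168] -0.0996 0.0404 0.0709
250 68 [ 99 122 168] -0.0996 0.0433 0.0535
250 72 [86 85 85] -0.1005 0.0454 0.0418
250 76 [55 57 57] -0.1028 0.0457 0.0406
250 80 [37 39 39] -0.1026 0.05 0.0153
250 84 [57 55 56] -0.1041 0.0524 0.0015
250 88 [57 55 56] -0.1068 0.0527 0.0005
250 92 [57 55 56] -0.1096 0.0529 0.0001
250 96 [57 56 56] -0.1124 0.0532 -0.0003
340 0 [225 235 230] -0.08 -0.0093 0.1191
340 4 [225 235 
[... 345 characters left out ...]
 237 230] -0.0947 -0.0094 0.1202
340 40 [227 237 230] -0.096 -0.0095 0.1183
340 44 [226 237 230] -0.098 -0.0095 0.1201
340 48 [193 206 198] -0.0996 -0.0095 0.12
340 52 [ 67 185 255] -0.0978 -0.0106 0.0983
340 56 [ 42 125 231] -0.0998 -0.0106 0.099
340 60 [ 29  87 167] -0.0998 -0.0113 0.0854
340 64 [ 31  88 169] -0.0998 -0.012 0.0708
340 68 [ 98 125 170] -0.0997 -0.0129 0.0534
340 72 [81 81 82] -0.1004 -0.0136 0.0399
340 76 [52 60 54] -0.1026 -0.0138 0.0372
340 80 [ 37 205  83] -0.104 -0.0144 0.0265
340 84 [55 84 59] -0.1042 -0.0157 0.0004
340 88 [57 56 56] -0.1069 -0.0158 -0.0007
340 92 [57 55 56] -0.1098 -0.0158 0.0003
340 96 [57 55 56] -0.1126 -0.0159 -0.0006
[0.4998 0.1128 0.1516] 18.2833
```

The blue plate's face is at x = -99.8 mm, flush with the locker front, so the tray is on its end stop. Now to the door's outer side.

```bash
cat > d.py <<'E'
from g import *
H=np.array([.6014,.2075]); ex=np.array([.9948,-.1015]); ey=np.array([.1015,.9948])
def pose(th,gap,r=.175):
    u=-ey*np.cos(th)-ex*np.sin(th); n=-ex*np.cos(th)+ey*np.sin(th)
    return H+r*u+(.017+gap/1000)*n, np.arctan2(n[1],n[0])
def rows(L,z,r=.175):
    for th,g in L:
        p,y=pose(th,g,r); d,t=goal(p[0],p[1],z,y); print(round(th,3),[*map(float,d.round(1)),float(t)])
def state():
    o=get_obs(); p=o["position"][:2]; print(o["clock"],o["position"].round(4),o["joint_positions"].round(2),o["wrist_force"].round(2))
E
python3 - <<'E'
from d import *
rows([(1.72,45)],.151); state()
E
```

```text
1.72 [-72.8, -191.7, 0.7, -1.424]
18.2833 [0.4998 0.1128 0.1516] [ 0.16 -0.15  1.56  0.    1.73  1.83] [ 0.75  0.41 -0.15]
```

Emit:
{"op": "play_rows", "data": {
  "deltas": [
    [-6,-15,-5,-0.11],
    [-14,-35,-10,-0.23],
    [-22,-58,-10,-0.35],
    [-30,-80,-10,-0.47],
    [-38,-102,-10,-0.59],
    [-46,-124,-10,-0.71],
    [-54,-146,-10,-0.83],
    [-62,-166,-10,-0.95],
    [-68,-182,-10,-1.07],
    [-73,-192,-10,-1.19]
  ]
}}

```text
clock: 19.12
position: [0.4456, 0.3132, 0.1627]
orientation: [-0.0, 0.854, 0.52, -0.0]
wrist_force: [-0.3, 0.2, 0.4]
opening: 0.0002
grasp_force: 0.0
```

Emit:
{"op": "play_rows", "data": {
  "deltas": [
    [0,0,0,-0.12],
    [0,0,0,-0.23],
    [0,0,0,-0.23],
    [0,0,0,-0.23]
  ]
}}

```text
clock: 19.45
position: [0.4464, 0.3115, 0.1628]
orientation: [-0.0, 0.792, 0.611, -0.0]
wrist_force: [-0.1, 0.6, 0.0]
opening: 0.0002
grasp_force: 0.0
```

Run:
```python
from d import *
im,D=read_camera("top"); P=cloud("top",D); z=P[...,2]; v,u=np.mgrid[:480,:640]; hsv=cv2.cvtColor(im,cv2.COLOR_RGB2HSV)
rect(P,(v>240)&(v<350)&(u>180)&(u<232)&(z>.108)&(z<.125)&(hsv[...,1]>100),"door")
rows([(1.72,45),(1.72,15)],.057); state()
```

```text
door 613 z 0.1187210589250034
[[387.20001220703125, 254.89999389648438], [599.5, 200.1999969482422], [603.0999755859375, 214.10000610351562], [390.79998779296875, 268.8999938964844]] [495.15921021 234.54148865] [ 14.40802288 219.26158142] 75.5407943725586
1.72 [-0.2, 0.9, 105.8, -0.007]
1.72 [-30.2, 1.1, 105.8, -0.007]
19.5 [0.4465 0.3115 0.1628] [ 0.55 -0.06  1.46  0.    1.74  0.8 ] [ 0.08 -0.03 -0.96]
```

Emit:
{"op": "play_rows", "data": {
  "deltas": [
    [0,1,20,0],
    [0,1,50,0],
    [0,1,80,0],
    [0,1,100,0],
    [-5,1,106,0],
    [-15,1,106,0],
    [-25,1,106,0],
    [-30,1,106,0],
    [-33,1,106,0],
    [-33,1,106,0]
  ]
}}

```text
clock: 20.33
position: [0.4403, 0.279, 0.0587]
orientation: [0.0, 0.791, 0.611, 0.002]
wrist_force: [1.3, 0.2, 0.6]
opening: -0.0002
grasp_force: 0.0
```

Run:
```python
from d import *
rows([(1.72,8),(1.72,4),(1.70,1),(1.66,0),(1.61,0),(1.56,0),(1.50,0),(1.44,0),(1.38,0),(1.32,0)],.057); state()
```

```text
1.72 [-4.2, -1.2, 1.7, -0.004]
1.72 [-8.2, -1.1, 1.7, -0.004]
1.7 [-14.7, -1.4, 1.7, -0.024]
1.66 [-22.8, -1.8, 1.7, -0.064]
1.61 [-31.6, -1.9, 1.7, -0.114]
1.56 [-40.3, -1.5, 1.6, -0.164]
1.5 [-50.8, -0.5, 1.6, -0.224]
1.44 [-61.2, 1.2, 1.6, -0.284]
1.38 [-71.5, 3.5, 1.6, -0.344]
1.32 [-81.7, 6.4, 1.6, -0.404]
20.3333 [0.4403 0.279  0.0587] [ 0.5  -0.1   1.69 -0.    1.56  0.75] [1.34 0.17 0.58]
```

Emit:
{"op": "play_rows", "data": {
  "deltas": [
    [-4,-1,0,0],
    [-8,-1,0,0],
    [-12,-1,0,-0.01],
    [-16,-1.5,0,-0.03],
    [-22,-2,0,-0.06],
    [-31,-2,0,-0.11],
    [-40,-1.5,0,-0.16],
    [-50,-0.5,0,-0.22],
    [-60,1,0,-0.28],
    [-70,3,0,-0.34]
  ]
}}

```text
clock: 21.17
position: [0.4246, 0.2105, 0.0568]
orientation: [-0.0, 0.675, 0.738, 0.0]
wrist_force: [-0.5, 0.1, -0.6]
opening: -0.0
grasp_force: 0.3
```

Run:
```python
from d import *
rows([(t,0) for t in (1.32,1.26,1.2,1.14,1.08,1.02,.96,.9,.84,.78)],.058); state()
im,D=read_camera("top"); P=cloud("top",D); z=P[...,2]; v,u=np.mgrid[:480,:640]; hsv=cv2.cvtColor(im,cv2.COLOR_RGB2HSV)
rect(P,(v>240)&(v<350)&(u>180)&(u<290)&(z>.108)&(z<.125)&(hsv[...,1]>120)&(abs(hsv[...,0].astype(int)-70)<25),"door")
```

```text
1.32 [-12.3, 0.1, -1.2, -0.059]
1.26 [-22.8, 0.1, -1.2, -0.119]
1.2 [-33.3, 0.6, -1.2, -0.179]
1.14 [-43.8, 1.8, -1.2, -0.239]
1.08 [-54.2, 3.6, -1.2, -0.299]
1.02 [-64.5, 6.0, -1.2, -0.359]
0.96 [-74.6, 9.1, -1.2, -0.419]
0.9 [-84.5, 12.7, -1.2, -0.479]
0.84 [-94.1, 16.9, -1.2, -0.539]
0.78 [-103.5, 21.7, -1.2, -0.599]
21.1667 [0.4246 0.2105 0.0568] [ 0.39 -0.23  1.8   0.    1.57  0.3 ] [-0.45  0.14 -0.63]
door 457 z 0.11859400992378344
[[433.20001220703125, 199.60000610351562], [434.5, 185.6999969482422], [600.0, 201.1999969482422], [598.7999877929688, 215.0]] [516.63476562 200.35554504] [166.24617004  13.89020538] 5.32826042175293
```

Emit:
{"op": "play_rows", "data": {
  "deltas": [
    [-12,0,-1,-0.06],
    [-23,0,-1,-0.12],
    [-33,0.5,-1,-0.18],
    [-44,2,-1,-0.24],
    [-54,3.5,-1,-0.3],
    [-64.5,6,-1,-0.36],
    [-74.5,9,-1,-0.42],
    [-84.5,12.5,-1,-0.48],
    [-94,17,-1,-0.54],
    [-103.5,21.5,-1,-0.6]
  ]
}}

```text
clock: 22.05
position: [0.4553, 0.1095, 0.0578]
orientation: [-0.0, 0.427, 0.904, 0.0]
wrist_force: [-0.0, 0.1, 0.2]
opening: 0.0002
grasp_force: 0.3
```

Run:
```python
from d import *
rows([(t,0) for t in (.72,.66,.6,.55,.5,.45,.41,.37,.34,.32)],.058); state()
```

```text
0.72 [-10.8, -0.6, -0.2, -0.061]
0.66 [-21.3, -0.6, -0.2, -0.121]
0.6 [-31.8, -0.1, -0.2, -0.181]
0.55 [-40.6, 0.9, -0.2, -0.231]
0.5 [-49.3, 2.3, -0.2, -0.281]
0.45 [-57.9, 4.1, -0.2, -0.331]
0.41 [-64.7, 5.9, -0.2, -0.371]
0.37 [-71.4, 7.9, -0.2, -0.411]
0.34 [-76.4, 9.6, -0.2, -0.441]
0.32 [-79.7, 10.8, -0.2, -0.461]
22.05 [0.4553 0.1095 0.0578] [ 0.16 -0.25  1.82  0.    1.57 -0.53] [-0.03  0.1   0.23]
```

Emit:
{"op": "play_rows", "data": {
  "deltas": [
    [-11,-0.5,0,-0.06],
    [-21,-0.5,0,-0.12],
    [-31,0,0,-0.18],
    [-40,1,0,-0.23],
    [-49,2.5,0,-0.28],
    [-57,4,0,-0.33],
    [-64,6,0,-0.37],
    [-70,7.5,0,-0.4],
    [-74,9,0,-0.43],
    [-76.5,9.5,0,-0.44]
  ]
}}

```text
clock: 22.88
position: [0.5112, 0.0564, 0.0576]
orientation: [-0.0, 0.22, 0.975, 0.0]
wrist_force: [-0.3, 0.8, 0.4]
opening: 0.0001
grasp_force: 0.2
```

Run:
```python
from d import *
rows([(t,0) for t in (.34,.3,.28,.26,.24,.22,.2,.15,.1,.05,0)],.058); state()
im,D=read_camera("top"); P=cloud("top",D); z=P[...,2]; v,u=np.mgrid[:480,:640]; hsv=cv2.cvtColor(im,cv2.COLOR_RGB2HSV)
rect(P,(v>240)&(v<350)&(u>200)&(u<340)&(z>.108)&(z<.125)&(hsv[...,1]>120)&(abs(hsv[...,0].astype(int)-70)<25),"door")
```

```text
0.34 [0.0, 0.2, -0.4, -0.003]
0.3 [-7.0, -0.3, -0.4, -0.043]
0.28 [-10.5, -0.5, -0.4, -0.063]
0.26 [-14.0, -0.5, -0.4, -0.083]
0.24 [-17.5, -0.6, -0.4, -0.103]
0.22 [-21.0, -0.5, -0.4, -0.123]
0.2 [-24.6, -0.4, -0.4, -0.143]
0.15 [-33.3, 0.3, -0.4, -0.193]
0.1 [-42.0, 1.3, -0.4, -0.243]
0.05 [-50.7, 2.8, -0.4, -0.293]
0 [-59.3, 4.7, -0.4, -0.343]
22.8833 [0.5112 0.0564 0.0576] [ 0.04 -0.12  1.7   0.    1.56 -1.08] [-0.25  0.78  0.43]
door 122 z 0.11874013874691325
[[567.0999755859375, 148.0], [577.5999755859375, 143.39999389648438], [604.9000244140625, 205.3000030517578], [594.4000244140625, 209.89999389648438]] [586.00494385 176.6519165 ] [67.70929718 11.43040562] 66.24190521240234
```

Emit:
{"op": "play_rows", "data": {
  "deltas": [
    [-2,0,0,-0.01],
    [-4,0,0,-0.02],
    [-6,0,0,-0.035],
    [-8,-0.5,0,-0.045],
    [-10,-0.5,0,-0.06],
    [-12,-0.5,0,-0.07],
    [-14,-0.5,0,-0.08],
    [-15.5,-0.5,0,-0.09],
    [-17,-0.5,0,-0.1],
    [-18,-0.5,0,-0.105]
  ]
}}

```text
clock: 23.77
position: [0.5269, 0.0482, 0.0578]
orientation: [-0.0, 0.169, 0.986, 0.0]
wrist_force: [-2.1, 0.7, 0.8]
opening: 0.0
grasp_force: 0.8
```

Emit:
{"op": "play_rows", "data": {
  "deltas": [
    [-1,0,0,-0.006],
    [-2,0,0,-0.012],
    [-3,0,0,-0.018],
    [-4,0,0,-0.024]
  ]
}}

```text
clock: 24.1
position: [0.5306, 0.0468, 0.0577]
orientation: [-0.0, 0.157, 0.988, -0.0]
wrist_force: [-2.6, 0.2, 0.6]
opening: -0.0002
grasp_force: 0.9
```

Emit:
{"op": "play_rows", "data": {
  "deltas": [
    [-0.8,0,0,-0.004],
    [-1.6,0,0,-0.009],
    [-2.4,0,0,-0.013],
    [-3.2,0,0,-0.018]
  ]
}}

```text
clock: 24.43
position: [0.5337, 0.0458, 0.0577]
orientation: [-0.0, 0.148, 0.989, -0.0]
wrist_force: [-1.5, -0.6, 0.3]
opening: 0.0004
grasp_force: 0.9
```

Emit:
{"op": "play_rows", "data": {
  "deltas": [
    [-0.8,0,0,-0.004],
    [-1.6,0,0,-0.009],
    [-2.4,0,0,-0.013],
    [-3.2,0,0,-0.018]
  ]
}}

```text
clock: 24.77
position: [0.5368, 0.0449, 0.0577]
orientation: [-0.0, 0.139, 0.99, -0.0]
wrist_force: [-2.9, -0.5, -0.8]
opening: -0.0005
grasp_force: 1.0
```

Emit:
{"op": "play_rows", "data": {
  "deltas": [
    [-0.8,0,0,-0.004],
    [-1.6,0,0,-0.009],
    [-2.4,0,0,-0.013],
    [-3.2,0,0,-0.018]
  ]
}}

```text
clock: 25.1
position: [0.5399, 0.044, 0.0577]
orientation: [-0.0, 0.13, 0.991, -0.0]
wrist_force: [-1.9, -0.1, -0.6]
opening: 0.0002
grasp_force: 1.0
```

Emit:
{"op": "play_rows", "data": {
  "deltas": [
    [-0.8,0,0,-0.004],
    [-1.6,0,0,-0.009],
    [-2.4,0,0,-0.013]
  ]
}}

```text
clock: 25.35
position: [0.5423, 0.0434, 0.0578]
orientation: [-0.0, 0.124, 0.992, -0.0]
wrist_force: [-2.7, -0.8, -0.6]
opening: -0.0002
grasp_force: 1.1
```

Emit:
{"op": "play_rows", "data": {
  "deltas": [
    [-0.8,0,0,-0.004],
    [-1.6,0,0,-0.009],
    [-2.4,0,0,-0.013]
  ]
}}

```text
clock: 25.6
position: [0.5444, 0.0428, 0.0578]
orientation: [-0.0, 0.117, 0.993, -0.0]
wrist_force: [-5.1, 0.7, 1.1]
opening: 0.0001
grasp_force: 2.7
```

Emit:
{"op": "play_rows", "data": {
  "deltas": [
    [-0.7,0,0,-0.004],
    [-1.4,0,0,-0.008]
  ]
}}

```text
clock: 25.77
position: [0.5451, 0.0425, 0.0578]
orientation: [-0.001, 0.113, 0.994, -0.0]
wrist_force: [-6.4, -0.8, 1.7]
opening: -0.0002
grasp_force: 3.2
```

Emit:
{"op": "play_rows", "data": {
  "deltas": [
    [-0.7,0,0,-0.004],
    [-1.4,0,0,-0.008]
  ]
}}

```text
clock: 25.93
position: [0.5464, 0.0421, 0.0578]
orientation: [-0.001, 0.11, 0.994, -0.0]
wrist_force: [-7.5, -1.6, 1.9]
opening: 0.0002
grasp_force: 3.5
```

Emit:
{"op": "play_rows", "data": {
  "deltas": [
    [-0.7,0,0,-0.004],
    [-1.4,0,0,-0.008]
  ]
}}

```text
clock: 26.1
position: [0.5476, 0.0417, 0.0578]
orientation: [-0.001, 0.106, 0.994, -0.0]
wrist_force: [-8.5, -1.6, 1.8]
opening: -0.0003
grasp_force: 3.8
```

Emit:
{"op": "play_rows", "data": {
  "deltas": [
    [-0.7,0,0,-0.004],
    [-1.4,0,0,-0.008]
  ]
}}

```text
clock: 26.27
position: [0.5498, 0.0413, 0.0578]
orientation: [-0.0, 0.102, 0.995, -0.0]
wrist_force: [-3.8, -2.3, 0.0]
opening: 0.0002
grasp_force: 1.9
```

Emit:
{"op": "play_rows", "data": {
  "deltas": [
    [-0.5,0,0,-0.003],
    [-0.7,0,0,-0.004]
  ]
}}

```text
clock: 26.43
position: [0.5506, 0.0412, 0.0577]
orientation: [-0.0, 0.1, 0.995, -0.0]
wrist_force: [-3.7, -2.4, 0.5]
opening: 0.0001
grasp_force: 1.9
```

Emit:
{"op": "play_rows", "data": {
  "deltas": [
    [-0.5,0,0,-0.003],
    [-0.7,0,0,-0.004]
  ]
}}

```text
clock: 26.6
position: [0.5514, 0.0412, 0.0577]
orientation: [-0.0, 0.098, 0.995, -0.0]
wrist_force: [-3.1, -2.6, -0.4]
opening: -0.0
grasp_force: 1.9
```

Emit:
{"op": "play_rows", "data": {
  "deltas": [
    [-0.5,0,0,-0.002],
    [-0.8,0,0,-0.003]
  ]
}}

```text
clock: 26.77
position: [0.5521, 0.0411, 0.0577]
orientation: [-0.0, 0.096, 0.995, -0.0]
wrist_force: [-3.9, -2.4, -0.0]
opening: 0.0001
grasp_force: 1.9
```

Emit:
{"op": "play_rows", "data": {
  "deltas": [
    [-0.5,0,0,0],
    [-0.8,0,0,0]
  ]
}}

```text
clock: 26.93
position: [0.553, 0.041, 0.0577]
orientation: [-0.0, 0.096, 0.995, -0.0]
wrist_force: [-4.4, -2.2, -0.4]
opening: -0.0004
grasp_force: 1.8
```

Emit:
{"op": "play_rows", "data": {
  "deltas": [
    [-0.5,0,0,-0.003],
    [-1,0,0,-0.006]
  ]
}}

```text
clock: 27.1
position: [0.5541, 0.0409, 0.0577]
orientation: [0.0, 0.093, 0.996, 0.0]
wrist_force: [0.6, -0.0, -0.3]
opening: 0.0004
grasp_force: 0.0
```

Emit:
{"op": "play_rows", "data": {
  "deltas": [
    [-0.5,0,0,-0.003],
    [-1,0,0,-0.006]
  ]
}}

```text
clock: 27.27
position: [0.5547, 0.0409, 0.0578]
orientation: [-0.0, 0.09, 0.996, 0.0]
wrist_force: [-6.6, -1.3, 1.1]
opening: -0.0003
grasp_force: 3.0
```

The force dropped to zero, which is the snap, and then the buffer met the push. Backing off to check the latch.

Emit:
{"op": "play_rows", "data": {
  "deltas": [
    [1,0,0,0],
    [2.5,0,0,0],
    [4.5,0,0,0],
    [8,0,0,0],
    [15,0,0,0],
    [30,0,0,0],
    [50,0,0,0],
    [60,0,0,0],
    [60,0,0,0]
  ]
}}

```text
clock: 28.02
position: [0.4943, 0.052, 0.058]
orientation: [0.0, 0.09, 0.996, 0.0]
wrist_force: [-0.4, -0.6, 0.1]
opening: -0.0002
grasp_force: 0.0
```

Emit:
{"op": "play_rows", "data": {
  "deltas": [
    [0,0,-25,0],
    [0,0,-60,0],
    [-10,0,-95,0],
    [-10,0,-110,0],
    [-10,0,-110,0],
    [-10,0,-110,0]
  ]
}}

```text
clock: 28.52
position: [0.5066, 0.0497, 0.1688]
orientation: [0.001, 0.09, 0.996, 0.0]
wrist_force: [0.1, -0.1, -1.1]
opening: 0.0002
grasp_force: 0.0
```

Run:
```python
from d import *
state()
for c in("wrist","top","scene"):
    im,D=read_camera(c); P=cloud(c,D); z=P[...,2]; hsv=cv2.cvtColor(im,cv2.COLOR_RGB2HSV)
    m=(z>.113)&(z<.123)&(hsv[...,1]>100)&(abs(hsv[...,0].astype(int)-70)<25)&(P[...,0]>.53)&(P[...,0]<.63)&(P[...,1]>-.05)&(P[...,1]<.22)
    rect(P,m,c)
    q=P[m][:,:2]
    if len(q)>20:
        d=np.linalg.svd(q-q.mean(0),full_matrices=False)[2][0]; d=d if d[1]<0 else -d
        print("theta",np.arctan2(-d@ex,-d@ey), "from hinge:",[np.arctan2(-(q.mean(0)-H)@ex,-(q.mean(0)-H)@ey)])
```

```text
28.5167 [0.5066 0.0497 0.1688] [ 0.03 -0.16  1.54  0.    1.76 -1.36] [ 0.05 -0.07 -1.06]
wrist 4010 z 0.11566920384575399
[[567.9000244140625, 66.0999984741211], [581.2999877929688, 63.79999923706055], [606.2999877929688, 209.8000030517578], [592.9000244140625, 212.10000610351562]] [587.10327148 137.92819214] [148.14326477  13.67715168] 80.28334045410156
theta 0.0768300676139322 from hinge: [np.float64(0.110657324741143)]
top 245 z 0.11889577597669643
[[571.7999877929688, 80.4000015258789], [583.7999877929688, 78.30000305175781], [606.2000122070312, 206.6999969482422], [594.2999877929688, 208.8000030517578]] [589.00170898 143.56143188] [130.31442261  12.14683247] 80.07220458984375
theta 0.04912808698743231 from hinge: [np.float64(0.08498670470748936)]
scene few
```

Run:
```python
from station import *
print(sign_off())
```

```text
the job is handed in; nothing more can be done
None
```

The job is handed in: the radio lies keys up in the tray, the tray is on its end stop, and the door is latched at about 0.07 rad; no push on the tray or door read above about 14 N at the end of a move, and I didn't measure the other things on the desk again at the end.

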